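# Lock the full sharps bin and open the next

## Task

The tall sharps bin is full and the short one takes over. Pushing gently with a fingertip against the upright arm on each lid, turn the tall bin's shutter all the way round over its opening to the lock stop, and turn the short bin's shutter all the way back to its open stop. Do not grip, lift, tip or shove the bins, and leave everything else on the table where it is.

Things in the scene. Friction and masses are not known exactly. Their poses are not given: they have to be found in the camera images.
- bin_tall: tall sharps bin, full, about 0.9 kg: loose round yellow tub, lid 189 mm across, foot 160 mm, lid's flat top 192 mm above the table. Origin: centre of underside, on the vertical axis, z up. Its -x side is its front, where the lid has a fan-shaped opening (72 degrees wide, 20 to 72 mm from the axis). Hard pushes slide or tip it. Both bins have the same lid; only height tells them apart.
- shutter_tall (a joint): tall bin's shutter, a white fan (84 degrees wide, 76 mm long, arm along its middle) turning on the bin's axis, rad. 0: arm on the open stop, opening all clear. Grows counter-clockwise from above to 1.66: arm on the lock stop, pointing to the bin's front, opening covered. Starts at 0 to 0.55. Rubs lightly (about 1 N at mid-arm), stays where left.
- fin_tall (a point): middle of the white upright arm on the tall bin's shutter, 58 mm from the bin's axis, 209 mm above the table; its +x points outward along the arm. The arm is 7 mm thick, 26 to 86 mm from the axis, its foot 4 mm and its top 30 mm above the lid's flat top. Hub and rim stops rise at most 11 mm above the lid: a fingertip 13 to 15 mm above it clears them and meets only the arm.
- bin_short: short sharps bin, empty, about 0.4 kg: loose round yellow tub, lid 189 mm across, foot 160 mm, lid's flat top 127 mm above the table. Origin: centre of underside, on the vertical axis, z up. Its -x side is its front, where the lid has a fan-shaped opening (72 degrees wide, 20 to 72 mm from the axis). Hard pushes slide or tip it. Both bins have the same lid; only height tells them apart.
- shutter_short (a joint): short bin's shutter, a white fan (84 degrees wide, 76 mm long, arm along its middle) turning on the bin's axis, rad. 0: arm on the open stop, opening all clear. Grows counter-clockwise from above to 1.66: arm on the lock stop, pointing to the bin's front, opening covered. Starts at 1.1 to 1.66. Rubs lightly (about 1 N at mid-arm), stays where left.
- fin_short (a point): middle of the white upright arm on the short bin's shutter, 58 mm from the bin's axis, 144 mm above the table; its +x points outward along the arm. The arm is 7 mm thick, 26 to 86 mm from the axis, its foot 4 mm and its top 30 mm above the lid's flat top. Hub and rim stops rise at most 11 mm above the lid: a fingertip 13 to 15 mm above it clears them and meets only the arm.
- timer_1: desk countdown timer, white with a blue top, 82 mm wide, 46 mm deep, 64 mm tall, standing between the bins; origin at the centre of its underside. Bystander.
- timer_2: another such timer, beyond the bins; origin at the centre of its underside. Bystander.
- cassette_1: white test cassette lying flat, 70 x 20 x 5 mm, between the bins; origin at the centre of its underside. Bystander.
- cassette_2: another such cassette, on the robot's side of the bins; origin at the centre of its underside. Bystander.
- phone: black phone lying flat, 146 x 71 x 9 mm; origin at the centre of its underside. Bystander.
- marker: grey marker pen with a black cap lying flat, 129 mm long, 15 mm thick; origin under its middle. Bystander.
- gel_bottle: clear hand-gel pump bottle, 62 mm across, 169 mm tall, beyond the bins; origin at the centre of its underside. Bystander.
- lancet_box: white and blue carton of lancets, 62 x 95 x 60 mm, beyond the bins; origin at the centre of its underside. Bystander.
Mind the look-alikes: they are no part of the job. What is shaped like the bin_short but red is not meant.

How it is judged:
By the outcome, as a careful person would: the job done as asked, in the order asked, and still so for the second after the job is handed in, with the robot touching nothing.
It also fails if it takes over 64 s, if anything falls off the work surface, if the arm or the gripper's body presses on something with over 40 N, if the wrist force passes 120 N, or if a joint passes its speed limit or range.

## Robot

A 6-joint arm with a two-finger parallel gripper is mounted at the origin on the work surface. World frame = base frame: x ahead of the robot, y to its left, z up, the work surface at z = 0. Lengths are in mm, angles in degrees, forces in N, time in s.
With the tool pointing down it reaches from about 350 to 850 mm from the base axis. Payload 8.1 kg.
Tool frame: the origin (TCP) lies between the finger pads; the fingertips stand ahead of it and the grasp point (between the pads) lies 2 mm behind it (nose_length is the z of the fingertips in the tool frame, in mm); z points along the fingers, y is the direction in which the jaws open and shut (so a half turn about z gives the same grasp; the last joint's range is limited). The gripper opens to 85 mm and grips with 20 to 120 N. Pads are 22 mm wide; open, the fingers measure 114 mm over their backs; the gripper's body (76 mm by 85 mm) begins 54 mm behind the grasp point. The pads swing forward as they close: fully open they stand 13 mm farther back than shut.
Start: joints at [61.742, 7.471, 85.268, -0, 87.261, -4.893], TCP at [237.934, 550.811, 248.292] pointing down, gripper open.
Joint ranges: [-169.43, 169.43], [-51.17, 129.36], [1.28, 143.12], [-76.62, 256.62], [0, 156.53], [-152.29, 152.29]. Speed limits (degrees/s): [136.94, 136.94, 159.86, 180, 180, 180].

## Interface

Orientations are given as [roll, pitch, yaw] about the fixed x, y, z axes, in that order (R = Rz(yaw) Ry(pitch) Rx(roll)).
In Python, from bench import * gives the robot as it stands.
- The arm moves only by the tool jog_arm, never from a script. Its argument "plan" is a list of rows, each a list of 3 entries, a list of its own where there are three numbers: the turn, a rotation vector about the tool's x, y, z in degrees, then the shift along the tool's x, y, z in m, then the gripper's target within -1 to 1 (fully open at 1, half-way at 0, shut at -1). A call has 1 to 12 rows; each row is the pose to reach, as a shift and turn from the pose commanded when the call began, along the tool's axes at that moment; what a row does not reach only later rows make up. A row lasts 1/8 s, in which the tool goes at most 62.5 mm and 10.7 degrees, less where a joint would pass 70% of its speed; a pose out of reach is approached as far as the arm can. A call with a gripper value outside its range is refused whole. The fingers move at their own pace and stop on an object; "force" is the grip in N (left out, the last holds). Time passes only in rows, so rows that repeat a pose let the fingers close. It gives the time, the measured TCP pose, the force and the opening at its end, in the units of the state.
- sense(): the state, without advancing time (a new reading comes with each control period).
- snapshot(name): name is "side" or "top"; returns (picture, depth): 400x640x3 uint8, blue, green, red; 400x640 float32, mm along the optical axis (not along the pixel's ray), 0 where there is no reading.
- camera_info(name): a dict with "fov_y" (degrees; the focal length in pixels is half the picture's height over the tangent of half this angle, whatever the lens; pixels are square), "cx", "cy" (the principal point, pixels), "origin" and "orientation" of the camera in the world. Camera axes: x right, y down, z forward; pixel columns grow to the right and rows downward; lengths in mm; the calibration is good to about 2 mm. A picture is of the moment at which its call begins. camera_info takes no time and is no camera call.
- hand_in(): hands the job in, once; it reports no verdict.
The state is a dict: "time": time; "joint_pos": joint angles; "qd": joint speeds; "joint_efforts": joint torques, N m; "tool_pos": TCP position; "tcp_rot": TCP orientation; "ft_force": force on the tool from outside, world axes, zero at the start; "wrist_torque": the same for the moment, N m; "finger_gap": finger opening in mm.
Only numpy, scipy, OpenCV 4.12 (cv2) and the standard library are available. Lean on these libraries where they do the work, as an engineer would, in place of code of your own. Each camera call takes 0.05 s, during which the arm holds its last target.

## Working session

There is one attempt and no reset: what is moved stays moved. The work goes in short steps, Python scripts to look and compute and a tool call to move; the robot and the scene stay as the last step left them, time stands still between calls to the robot, and variables do not carry over. Pictures are saved under pics/ and viewed, and the job is handed in when it is done.

Besides the shell and the picture viewer there is one more tool, called after ">>>" by a JSON object that holds its "name" and its "arguments". jog_arm: Moves the arm, as the interface text tells. Its arguments: {"type":"object","properties":{"plan":{"type":"array","items":{"type":"array"}},"force":{"type":"number"}},"required":["plan"]}

```bash
mkdir -p pics; ls
cat > h.py <<'E'
from bench import *
import numpy as np, cv2
from scipy.spatial.transform import Rotation as R
def cam(n):
    c=camera_info(n); return c
def save(n,tag):
    p,d=snapshot(n); cv2.imwrite(f'pics/{tag}.png',p); np.save(f'{tag}.npy',d); np.save(f'{tag}_p.npy',p); return p,d
def Rm(c):
    o=np.array(c['orientation'],float)
    return o if o.shape==(3,3) else R.from_euler('xyz',o,degrees=True).as_matrix()
def ray(n,u,v):
    c=cam(n); f=200/np.tan(np.radians(c['fov_y']/2))
    d=np.array([(u-c['cx'])/f,(v-c['cy'])/f,1.]); return np.array(c['origin'],float),Rm(c)@d
def atz(n,u,v,z):
    o,d=ray(n,u,v); return o+d*(z-o[2])/d[2]
def cloud(n,depth):
    c=cam(n); f=200/np.tan(np.radians(c['fov_y']/2))
    v,u=np.mgrid[:depth.shape[0],:depth.shape[1]]
    P=np.stack([(u-c['cx'])/f*depth,(v-c['cy'])/f*depth,depth],-1)
    return P@Rm(c).T+np.array(c['origin'])
E
python3 - <<'E'
from h import *
print(sense())
for n in('side','top'):
    print(camera_info(n)); save(n,n+'0')
import bench; print([k for k in dir(bench) if k[0]!='_'])
try: print(nose_length)
except Exception as e: print(e)
E
```

```text
pics
{'time': 0.0, 'joint_pos': array([ 6.17413940e+01,  7.51460164e+00,  8.53313088e+01, -1.37292423e-03,
        8.72632342e+01, -4.89376495e+00]), 'qd': array([ 0.07238371,  0.06067419,  0.01793468,  0.03310712, -0.04838674,
        0.05503733]), 'joint_efforts': array([ 1.45083846e-03, -5.69381583e+01, -5.00568616e+01,  1.62129213e-04,
        1.43467335e-02,  7.88425223e-05]), 'tool_pos': array([237.68659435, 550.3212751 , 247.23025519]), 'tcp_rot': array([-1.79891136e+02, -7.94473129e-03,  1.56635218e+02]), 'ft_force': array([-0.36433323, -0.28993003,  0.73572735]), 'wrist_torque': array([-0.01267097,  0.04145286, -0.00801442]), 'finger_gap': 85.13815397438668}
{'fov_y': 47.843317117778355, 'cx': 314.59648685324834, 'cy': 205.7616719927857, 'origin': array([ -67.03313737, -340.41830221, 1070.56238397]), 'orientation': array([-141.13545796,    0.69998077,  -57.48039004])}
{'fov_y': 47.868046434859195, 'cx': 319.9150081448178, 'cy': 195.57458707862367, 'origin': array([ 468.88287461,   50.87248159, 1390.33615448]), 'orientation': array([-1.76213119e+02,  9.83971102e-02, -9.13571000e+01])}
['PlanningError', 'camera_info', 'hand_in', 'nose_length', 'sense', 'snapshot']
17.0
```

View pics/top0.png

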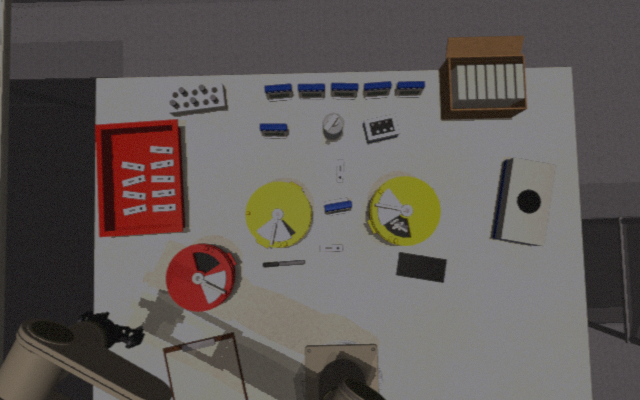

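View pics/side0.png

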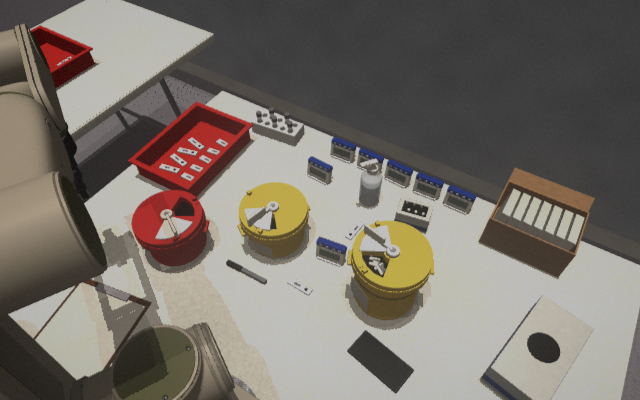

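Candidates: yellow lid at top (404,210), which looks taller in the side view, so it should be the tall bin. Yellow at (279,215) should be the short bin. The red look-alike at (200,278) is excluded. I'll check the heights and look closer.

Run:
```python
from h import *
p=np.load('top0_p.npy'); d=np.load('top0.npy'); P=cloud('top',d)
hsv=cv2.cvtColor(p,cv2.COLOR_BGR2HSV)
for nm,(u,v) in dict(tall=(404,210),short=(279,215)).items():
    s=np.s_[v-45:v+45,u-45:u+45]
    Q=P[s].reshape(-1,3); H=hsv[s].reshape(-1,3)
    zt=np.median(Q[(Q[:,2]>100)&(H[:,1]>150)][:,2]); print(nm,'z',zt)
    m=(abs(Q[:,2]-zt)<6)
    ctr,r=cv2.minEnclosingCircle(Q[m][:,:2].astype(np.float32)); print(ctr,r, m.sum())
    # fin: points 15-30 above
    f=(Q[:,2]>zt+16)&(Q[:,2]<zt+45)&(np.hypot(*(Q[:,:2]-ctr).T)<100)
    print('fin pts',f.sum(),np.round(Q[f][:40],0).tolist())
    c=cv2.resize(p[s],(560,560),interpolation=cv2.INTER_CUBIC)
    cv2.imwrite(f'pics/top_{nm}.png',cv2.convertScaleAbs(c,alpha=1.2))
a=cv2.imread('pics/top_tall.png');b=cv2.imread('pics/top_short.png')
cv2.imwrite('pics/tops.png',cv2.resize(np.hstack([a,b]),(800,400)))
p=np.load('side0_p.npy')
a=cv2.resize(p[210:320,335:445],(400,400),interpolation=cv2.INTER_CUBIC);b=cv2.resize(p[170:280,220:330],(400,400),interpolation=cv2.INTER_CUBIC)
cv2.imwrite('pics/sides.png',np.hstack([a,b]))
```

```text
tall z 193.63391606439393
(503.8180236816406, -174.7010498046875) 92.27239990234375 3043
fin pts 77 [[555.0, -102.0, 211.0], [524.0, -91.0, 222.0], [523.0, -94.0, 222.0], [523.0, -97.0, 222.0], [521.0, -91.0, 224.0], [521.0, -93.0, 227.0], [521.0, -96.0, 223.0], [521.0, -99.0, 224.0], [520.0, -101.0, 228.0], [521.0, -104.0, 225.0], [521.0, -107.0, 223.0], [520.0, -109.0, 224.0], [520.0, -112.0, 221.0], [518.0, -91.0, 223.0], [518.0, -94.0, 224.0], [518.0, -97.0, 221.0], [518.0, -99.0, 221.0], [518.0, -101.0, 224.0], [518.0, -104.0, 224.0], [518.0, -106.0, 225.0], [518.0, -109.0, 222.0], [518.0, -111.0, 226.0], [518.0, -114.0, 223.0], [518.0, -117.0, 221.0], [518.0, -120.0, 223.0], [518.0, -122.0, 223.0], [518.0, -125.0, 218.0], [517.0, -127.0, 223.0], [516.0, -100.0, 211.0], [516.0, -102.0, 216.0], [516.0, -104.0, 220.0], [515.0, -106.0, 224.0], [515.0, -109.0, 224.0], [515.0, -112.0, 223.0], [515.0, -115.0, 220.0], [515.0, -117.0, 224.0], [515.0, -120.0, 217.0], [515.0, -122.0, 223.0], [515.0, -125.0, 224.0], [515.0, -127.0, 223.0]]
short z 128.5567367883856
(504.07440185546875, 172
[... 271 characters left out ...]
0, 160.0], [470.0, 178.0, 160.0], [470.0, 176.0, 155.0], [468.0, 181.0, 158.0], [468.0, 178.0, 163.0], [467.0, 176.0, 154.0], [465.0, 184.0, 156.0], [465.0, 181.0, 160.0], [465.0, 178.0, 160.0], [465.0, 176.0, 151.0], [462.0, 184.0, 161.0], [462.0, 181.0, 156.0], [462.0, 178.0, 158.0], [460.0, 184.0, 157.0], [459.0, 181.0, 160.0], [459.0, 178.0, 159.0], [457.0, 184.0, 157.0], [457.0, 181.0, 160.0], [457.0, 178.0, 160.0], [454.0, 184.0, 157.0], [454.0, 181.0, 160.0], [454.0, 179.0, 152.0], [451.0, 187.0, 157.0], [451.0, 184.0, 159.0], [451.0, 182.0, 156.0], [451.0, 180.0, 149.0], [449.0, 187.0, 159.0], [449.0, 184.0, 158.0], [449.0, 181.0, 160.0], [448.0, 180.0, 146.0], [446.0, 187.0, 157.0]]
```

View pics/tops.png

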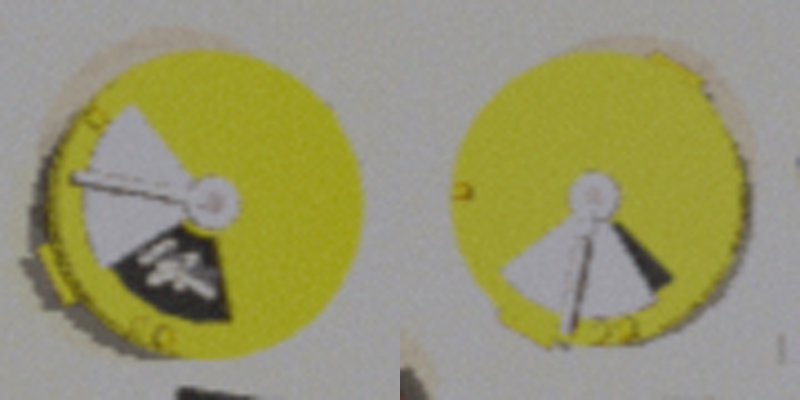

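View pics/sides.png

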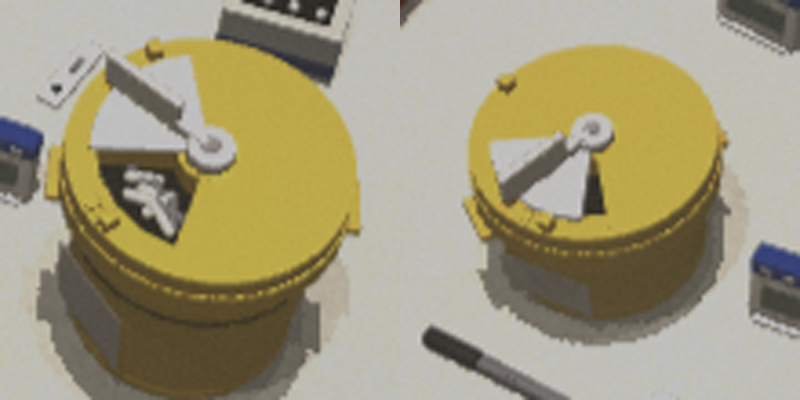

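```bash
cat >> h.py <<'E'
def meas(d,p,n,guess,zt,verbose=True):
    P=cloud(n,d).reshape(-1,3); hsv=cv2.cvtColor(p,cv2.COLOR_BGR2HSV).reshape(-1,3).astype(int)
    c=np.array(guess,float); r0=np.hypot(*(P[:,:2]-c).T)
    lid=(abs(P[:,2]-zt)<7)&(r0<93)
    # boundary by angular bins
    for _ in range(4):
        Q=P[lid][:,:2]-c; a=np.degrees(np.arctan2(Q[:,1],Q[:,0]))//6; rr=np.hypot(*Q.T)
        B=np.array([Q[a==k][rr[a==k].argmax()] for k in np.unique(a)])
        A=np.c_[2*B,np.ones(len(B))]; s,*_=np.linalg.lstsq(A,(B**2).sum(1),rcond=None)
        c=c+s[:2]; rad=np.sqrt(s[2]+s[:2]@s[:2])
    r1=np.hypot(*(P[:,:2]-c).T)
    f=(P[:,2]>zt+24)&(P[:,2]<zt+36)&(r1<95)&(r1>20)&(hsv[:,1]<110)
    F=P[f][:,:2]; m=F.mean(0); u=np.linalg.svd(F-m)[2][0]; u=u*np.sign(u@(m-c))
    w=m-c; 
    return dict(c=c.round(1),rad=round(rad,1),n=f.sum(),m=m.round(1),rm=round(np.hypot(*w),1),dir=round(np.degrees(np.arctan2(u[1],u[0])),1),pos=round(np.degrees(np.arctan2(w[1],w[0])),1))
E
python3 - <<'E'
from h import *
for n in('top','side'):
    p=np.load(n+'0_p.npy'); d=np.load(n+'0.npy')
    print(n,'T',meas(d,p,n,(504,-175),192)); print(n,'S',meas(d,p,n,(504,172),127))
# hub, knobs in top
def cr(k,x,y):
    u0,v0=dict(t=(404,210),s=(279,215))[k]; return u0-45+x*90/400,v0-45+y*90/400
for k,x,y,z,l in [('t',213,200,203,'hubT'),('t',97,118,203,'openT'),('t',155,340,203,'lockT'),('t',173,275,192,'opening'),('s',193,197,138,'hubS'),('s',60,190,138,'openS'),('s',200,330,138,'lockS?'),('s',228,335,138,'lockS2')]:
    print(l,atz('top',*cr(k,x,y),z).round(1))
P=cloud('top',np.load('top0.npy')); print('red',P[278,200])
E
```

```text
top T {'c': array([ 504. , -174.4]), 'rad': np.float64(91.4), 'n': np.int64(63), 'm': array([ 515.1, -119.8]), 'rm': np.float64(55.8), 'dir': np.float64(78.3), 'pos': np.float64(78.5)}
top S {'c': array([504.1, 171.9]), 'rad': np.float64(91.1), 'n': np.int64(59), 'm': array([450.5, 183.1]), 'rm': np.float64(54.8), 'dir': np.float64(168.1), 'pos': np.float64(168.2)}
side T {'c': array([ 502.9, -176.3]), 'rad': np.float64(91.5), 'n': np.int64(93), 'm': array([ 513.4, -121.3]), 'rm': np.float64(56.0), 'dir': np.float64(78.3), 'pos': np.float64(79.2)}
side S {'c': array([503.6, 171.1]), 'rad': np.float64(91.6), 'n': np.int64(70), 'm': array([446.6, 181.9]), 'rm': np.float64(58.0), 'dir': np.float64(169.2), 'pos': np.float64(169.3)}
hubT [ 504.  -177.2  203. ]
openT [ 554.3 -110.1  203. ]
lockT [ 422.2 -140.   203. ]
opening [ 460.1 -153.8  192. ]
hubS [502.4 170.3 138. ]
openS [508.8 253.4 138. ]
lockS? [419.6 167.4 138. ]
lockS2 [416.1 150.  138. ]
red [332.47675357 386.04717595 139.72527389]
```

```bash
cat >> h.py <<'E'
def rows(start,targets,g=-1):
    x0=np.array(start[:3]);y=np.radians(start[3]);X=np.array([np.cos(y),np.sin(y),0]);Y=np.array([np.sin(y),-np.cos(y),0]);Z=np.array([0,0,-1.])
    out=[]
    for t in targets:
        d=np.array(t[:3])-x0; a=(start[3]-t[3]+180)%360-180
        out.append([[0,0,round(float(a),1)],[round(float(d@k)/1000,4) for k in(X,Y,Z)],g])
    print('['+','.join(str(o).replace(' ','') for o in out)+']')
    o=out[-1]; s=np.array(o[1])*1000; e=x0+s[0]*X+s[1]*Y+s[2]*Z
    print('end',[*e.round(2).tolist(),round(start[3]-o[0][2],2)])
def lin(a,b,n): return [np.array(a)+(np.array(b)-np.array(a))*i/n for i in range(1,n+1)]
def at(c,phi,r,tan):
    p=np.radians(phi); return [c[0]+r*np.cos(p)-tan*np.sin(p),c[1]+r*np.sin(p)+tan*np.cos(p)]
CT=(503.5,-175.5); CS=(504,171.5)
E
python3 - <<'E'
from h import *
s=[237.934,550.811,248.292,156.635]
m=[390,220,300,72]
rows(s,lin(s,m,10)); 
rows([389.9,219.9,300,72],lin(m,[557,-113,300,-11.5],10))
E
```

```text
[[[0,0,8.5],[-0.0271,-0.0243,-0.0052],-1],[[0,0,16.9],[-0.0542,-0.0487,-0.0103],-1],[[0,0,25.4],[-0.0812,-0.073,-0.0155],-1],[[0,0,33.9],[-0.1083,-0.0974,-0.0207],-1],[[0,0,42.3],[-0.1354,-0.1217,-0.0259],-1],[[0,0,50.8],[-0.1625,-0.146,-0.031],-1],[[0,0,59.2],[-0.1896,-0.1704,-0.0362],-1],[[0,0,67.7],[-0.2166,-0.1947,-0.0414],-1],[[0,0,76.2],[-0.2437,-0.219,-0.0465],-1],[[0,0,84.6],[-0.2708,-0.2434,-0.0517],-1]]
end [390.0, 219.97, 299.99, 72.03]
[[[0,0,8.3],[-0.0264,0.0262,0.0],-1],[[0,0,16.7],[-0.0529,0.0524,0.0],-1],[[0,0,25.1],[-0.0794,0.0786,0.0],-1],[[0,0,33.4],[-0.1059,0.1048,0.0],-1],[[0,0,41.8],[-0.1324,0.1309,0.0],-1],[[0,0,50.1],[-0.1589,0.1571,0.0],-1],[[0,0,58.4],[-0.1854,0.1833,0.0],-1],[[0,0,66.8],[-0.212,0.2094,0.0],-1],[[0,0,75.2],[-0.2385,0.2356,0.0],-1],[[0,0,83.5],[-0.265,0.2618,0.0],-1]]
end [557.0, -113.03, 300.0, -11.5]
```

>>> {"name": "jog_arm", "arguments": {"plan": [[[0,0,8.5],[-0.027,-0.024,-0.005],-1],[[0,0,17],[-0.054,-0.049,-0.01],-1],[[0,0,25.4],[-0.081,-0.073,-0.015],-1],[[0,0,33.9],[-0.108,-0.097,-0.021],-1],[[0,0,42.3],[-0.135,-0.122,-0.026],-1],[[0,0,50.8],[-0.162,-0.146,-0.031],-1],[[0,0,59.2],[-0.19,-0.17,-0.036],-1],[[0,0,67.7],[-0.217,-0.195,-0.041],-1],[[0,0,76.2],[-0.244,-0.219,-0.047],-1],[[0,0,84.6],[-0.2708,-0.2434,-0.0517],-1],[[0,0,84.6],[-0.2708,-0.2434,-0.0517],-1]]}}

```text
time: 1.48
tool_pos: [390.8, 218.3, 300.1]
tcp_rot: [180.0, 0.0, 71.8]
ft_force: [0.3, 0.6, -0.2]
finger_gap: 0.1
```

>>> {"name": "jog_arm", "arguments": {"plan": [[[0,0,8.3],[-0.026,0.026,0],-1],[[0,0,16.7],[-0.053,0.052,0],-1],[[0,0,25.1],[-0.079,0.079,0],-1],[[0,0,33.4],[-0.106,0.105,0],-1],[[0,0,41.8],[-0.132,0.131,0],-1],[[0,0,50.1],[-0.159,0.157,0],-1],[[0,0,58.4],[-0.185,0.183,0],-1],[[0,0,66.8],[-0.212,0.209,0],-1],[[0,0,75.2],[-0.238,0.236,0],-1],[[0,0,83.5],[-0.265,0.2618,0],-1],[[0,0,83.5],[-0.265,0.2618,0],-1]]}}

```text
time: 2.85
tool_pos: [557.7, -113.8, 298.8]
tcp_rot: [-180.0, 0.1, -11.5]
ft_force: [0.2, 1.2, -0.1]
finger_gap: -0.0
```

Run:
```python
from h import *
p,d=save('side','side1'); s=sense(); print({k:np.round(v,2) for k,v in s.items()})
P=cloud('side',d); q=P.reshape(-1,3)
t=s['tool_pos']; m=(np.hypot(q[:,0]-t[0],q[:,1]-t[1])<22)&(q[:,2]>240)&(q[:,2]<400)
print('lowest tip z',np.sort(q[m][:,2])[:12].round(1), m.sum())
v=(q[:,2]>270)&(q[:,2]<300)&(np.hypot(q[:,0]-t[0],q[:,1]-t[1])<40)
y=np.radians(s['tcp_rot'][2]); D=q[v][:,:2]-t[:2]
print('along x',(D@[np.cos(y),np.sin(y)]).min(),(D@[np.cos(y),np.sin(y)]).max(),'y',(D@[np.sin(y),-np.cos(y)]).min(),(D@[np.sin(y),-np.cos(y)]).max())
cv2.imwrite('pics/side1c.png',cv2.resize(p[80:330,280:520],(720,750))[:600])
```

```text
{'time': np.float64(2.9), 'joint_pos': array([-1.661e+01,  1.800e+00,  8.600e+01,  2.000e-02,  9.231e+01,
        8.478e+01]), 'qd': array([ 1.33, -1.45,  0.99,  0.39,  0.33, -0.67]), 'joint_efforts': array([ -1.39, -51.62, -51.2 ,  -0.25,  -0.17,   0.34]), 'tool_pos': array([ 557.34, -112.66,  298.91]), 'tcp_rot': array([-1.7997e+02,  1.1000e-01, -1.1390e+01]), 'ft_force': array([-0.24,  0.55,  0.49]), 'wrist_torque': array([-0.01, -0.03,  0.01]), 'finger_gap': np.float64(-0.0)}
lowest tip z [284.2 284.3 285.7 286.4 286.8 287.6 287.8 287.8 288.6 289.2 289.3 289.6] 411
along x -11.389495545503529 6.635783044896702 y -10.730552194008158 15.337380476841933
```

View pics/side1c.png

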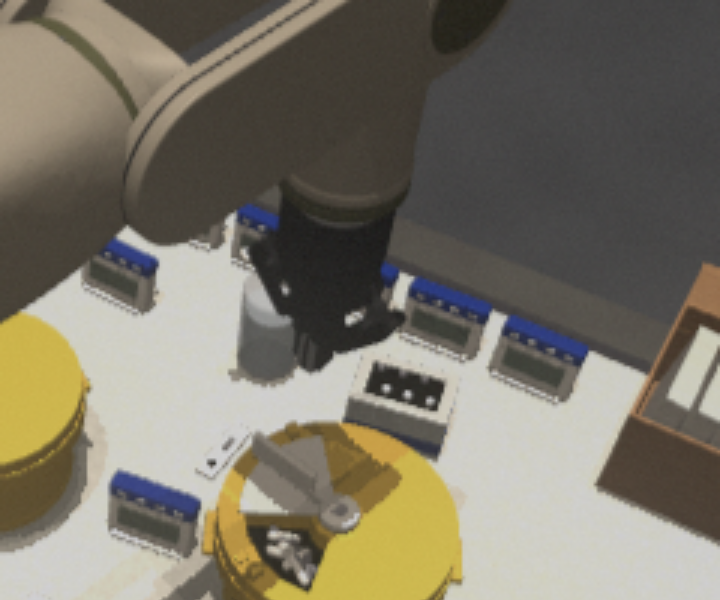

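>>> {"name": "jog_arm", "arguments": {"plan": [[[0,0,0],[0,0,0.025],-1],[[0,0,0],[0,0,0.05],-1],[[0,0,0],[0,0,0.065],-1],[[0,0,0],[0,0,0.0765],-1],[[0,0,0],[0,0,0.0765],-1],[[0,0,0],[0,0,0.0765],-1]]}}

```text
time: 3.65
tool_pos: [557.7, -112.9, 224.5]
tcp_rot: [180.0, -0.1, -11.4]
ft_force: [-0.8, 0.8, 0.1]
finger_gap: -0.4
```

Run:
```python
from h import *
s=[557,-113.03,223.5,-11.5]
# phase 1: to contact start; fin est 78.5
a=[*at(CT,78.5,70,-18),223.5,-11.5]
rows(s,lin(s,a,4))
# arcs: phi from 78.5 -> 115, offset -14.5-> nominal fin phi
A=[*at(CT,79,70,-14.5),223.5,-11]
t=[[*at(CT,p,70,-14.5),223.5,p-90] for p in np.arange(81,104,2)]
e=at(CT,78.5,70,-18)
rows([*e,223.5,-11.5],t)
```

```text
[[[0,0,0.0],[-0.0055,0.0005,0.0],-1],[[0,0,0.0],[-0.011,0.0009,0.0],-1],[[0,0,0.0],[-0.0165,0.0014,0.0],-1],[[0,0,0.0],[-0.022,0.0019,0.0],-1]]
end [535.06, -110.51, 223.5, -11.5]
[[[0,0,-2.5],[-0.0066,-0.0006,0.0],-1],[[0,0,-4.5],[-0.009,-0.0009,0.0],-1],[[0,0,-6.5],[-0.0115,-0.0012,0.0],-1],[[0,0,-8.5],[-0.014,-0.0014,0.0],-1],[[0,0,-10.5],[-0.0165,-0.0015,0.0],-1],[[0,0,-12.5],[-0.019,-0.0015,0.0],-1],[[0,0,-14.5],[-0.0215,-0.0014,0.0],-1],[[0,0,-16.5],[-0.024,-0.0012,0.0],-1],[[0,0,-18.5],[-0.0265,-0.001,0.0],-1],[[0,0,-20.5],[-0.0289,-0.0006,0.0],-1],[[0,0,-22.5],[-0.0314,-0.0002,0.0],-1],[[0,0,-24.5],[-0.0338,0.0003,0.0],-1]]
end [501.91, -104.05, 223.5, 13.0]
```

>>> {"name": "jog_arm", "arguments": {"plan": [[[0,0,0],[-0.0055,0.0005,0],-1],[[0,0,0],[-0.011,0.001,0],-1],[[0,0,0],[-0.0165,0.0015,0],-1],[[0,0,0],[-0.022,0.002,0],-1],[[0,0,0],[-0.022,0.002,0],-1]]}}

```text
time: 4.28
tool_pos: [535.0, -110.4, 223.6]
tcp_rot: [180.0, -0.0, -11.5]
ft_force: [0.1, -0.2, -0.0]
finger_gap: 0.2
```

>>> {"name": "jog_arm", "arguments": {"plan": [[[0,0,-1.3],[-0.003,-0.0003,0],-1],[[0,0,-2.5],[-0.0066,-0.0006,0],-1],[[0,0,-4.5],[-0.009,-0.0009,0],-1],[[0,0,-6.5],[-0.0115,-0.0012,0],-1],[[0,0,-8.5],[-0.014,-0.0014,0],-1],[[0,0,-10.5],[-0.0165,-0.0015,0],-1],[[0,0,-12.5],[-0.019,-0.0015,0],-1],[[0,0,-14.5],[-0.0215,-0.0014,0],-1],[[0,0,-16.5],[-0.024,-0.0012,0],-1],[[0,0,-18.5],[-0.0265,-0.001,0],-1],[[0,0,-20.5],[-0.029,-0.0006,0],-1]]}}

```text
time: 5.65
tool_pos: [506.9, -104.0, 223.5]
tcp_rot: [-180.0, -0.0, 9.2]
ft_force: [0.9, 0.0, 0.6]
finger_gap: 0.1
```

Run:
```python
from h import *
p,d=save('side','side2')
f=sense(); print(f['tool_pos'],f['ft_force'])
cv2.imwrite('pics/side2c.png',cv2.resize(p[130:330,300:500],(600,600),interpolation=cv2.INTER_CUBIC))
print(meas(d,p,'side',CT,192))
```

```text
[ 506.65389488 -104.09537254  223.48627353] [ 0.61972679 -0.29834713 -0.341341  ]
{'c': array([ 499.9, -180.2]), 'rad': np.float64(88.8), 'n': np.int64(125), 'm': array([ 495. , -118.3]), 'rm': np.float64(62.1), 'dir': np.float64(94.1), 'pos': np.float64(94.6)}
```

View pics/side2c.png

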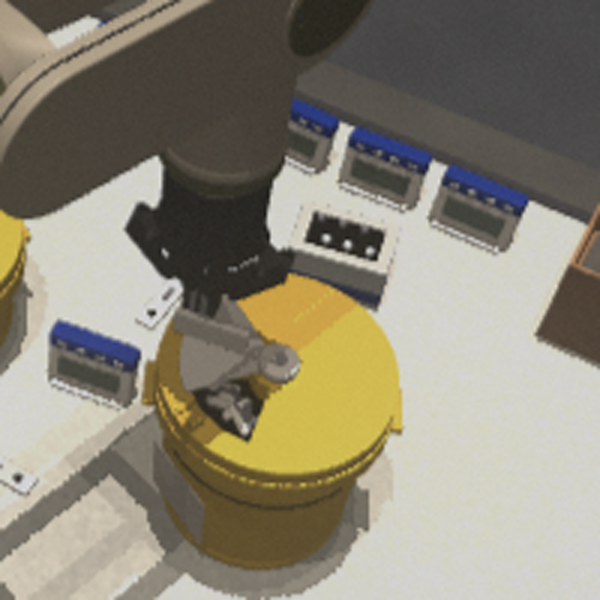

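The arm on the tall lid is following the finger (fin at crop ~(220,340)) and the bin is still in place. I'll continue the arc.

Run:
```python
from h import *
for a,b in((99,123),(123,147)):
    s=[*at(CT,a,70,-14.5),223.5,a-90]
    rows(s,[[*at(CT,p,70,-14.5),223.5,p-90] for p in np.linspace(a,b,13)[1:]])
```

```text
[[[0,0,-2.0],[-0.0025,-0.0005,0.0],-1],[[0,0,-4.0],[-0.0049,-0.0008,0.0],-1],[[0,0,-6.0],[-0.0074,-0.0011,0.0],-1],[[0,0,-8.0],[-0.0099,-0.0013,0.0],-1],[[0,0,-10.0],[-0.0124,-0.0015,0.0],-1],[[0,0,-12.0],[-0.0149,-0.0015,0.0],-1],[[0,0,-14.0],[-0.0174,-0.0014,0.0],-1],[[0,0,-16.0],[-0.0199,-0.0013,0.0],-1],[[0,0,-18.0],[-0.0223,-0.0011,0.0],-1],[[0,0,-20.0],[-0.0248,-0.0007,0.0],-1],[[0,0,-22.0],[-0.0273,-0.0003,0.0],-1],[[0,0,-24.0],[-0.0297,0.0002,0.0],-1]]
end [477.57, -108.94, 223.5, 33.0]
[[[0,0,-2.0],[-0.0025,-0.0005,0.0],-1],[[0,0,-4.0],[-0.0049,-0.0008,0.0],-1],[[0,0,-6.0],[-0.0074,-0.0011,0.0],-1],[[0,0,-8.0],[-0.0099,-0.0013,0.0],-1],[[0,0,-10.0],[-0.0124,-0.0015,0.0],-1],[[0,0,-12.0],[-0.0149,-0.0015,0.0],-1],[[0,0,-14.0],[-0.0174,-0.0014,0.0],-1],[[0,0,-16.0],[-0.0199,-0.0013,0.0],-1],[[0,0,-18.0],[-0.0223,-0.0011,0.0],-1],[[0,0,-20.0],[-0.0248,-0.0007,0.0],-1],[[0,0,-22.0],[-0.0273,-0.0003,0.0],-1],[[0,0,-24.0],[-0.0297,0.0002,0.0],-1]]
end [452.74, -125.24, 223.5, 57.0]
```

Same arc rows twice (24° each).

>>> {"name": "jog_arm", "arguments": {"plan": [[[0,0,-2],[-0.0025,-0.0005,0],-1],[[0,0,-4],[-0.0049,-0.0008,0],-1],[[0,0,-6],[-0.0074,-0.0011,0],-1],[[0,0,-8],[-0.0099,-0.0013,0],-1],[[0,0,-10],[-0.0124,-0.0015,0],-1],[[0,0,-12],[-0.0149,-0.0015,0],-1],[[0,0,-14],[-0.0174,-0.0014,0],-1],[[0,0,-16],[-0.0199,-0.0013,0],-1],[[0,0,-18],[-0.0223,-0.0011,0],-1],[[0,0,-20],[-0.0248,-0.0007,0],-1],[[0,0,-22],[-0.0273,-0.0003,0],-1],[[0,0,-24],[-0.0297,0.0002,0],-1]]}}

```text
time: 7.2
tool_pos: [477.5, -109.0, 223.5]
tcp_rot: [-180.0, 0.0, 33.2]
ft_force: [-0.5, 0.9, -0.3]
finger_gap: -0.2
```

>>> {"name": "jog_arm", "arguments": {"plan": [[[0,0,-2],[-0.0025,-0.0005,0],-1],[[0,0,-4],[-0.0049,-0.0008,0],-1],[[0,0,-6],[-0.0074,-0.0011,0],-1],[[0,0,-8],[-0.0099,-0.0013,0],-1],[[0,0,-10],[-0.0124,-0.0015,0],-1],[[0,0,-12],[-0.0149,-0.0015,0],-1],[[0,0,-14],[-0.0174,-0.0014,0],-1],[[0,0,-16],[-0.0199,-0.0013,0],-1],[[0,0,-18],[-0.0223,-0.0011,0],-1],[[0,0,-20],[-0.0248,-0.0007,0],-1],[[0,0,-22],[-0.0273,-0.0003,0],-1],[[0,0,-24],[-0.0297,0.0002,0],-1]]}}

```text
time: 8.7
tool_pos: [452.7, -125.3, 223.4]
tcp_rot: [-180.0, 0.0, 57.2]
ft_force: [0.5, 1.7, 1.0]
finger_gap: 0.0
```

Run:
```python
from h import *
p,d=save('side','side3')
f=[sense() for _ in range(1)]; print(f[0]['tool_pos'],f[0]['ft_force'])
p2,d2=save('top','top3'); print(sense()['ft_force'])
a=cv2.resize(p[200:310,335:445],(400,400),interpolation=cv2.INTER_CUBIC);b=cv2.resize(p2[160:260,354:454],(400,400),interpolation=cv2.INTER_CUBIC)
cv2.imwrite('pics/c3.png',np.hstack([a,b]))
```

```text
[ 452.53961901 -125.52942453  223.44761148] [-0.91911187 -0.11703824 -0.13423054]
[ 0.03133635 -0.67232575 -0.43461938]
```

View pics/c3.png

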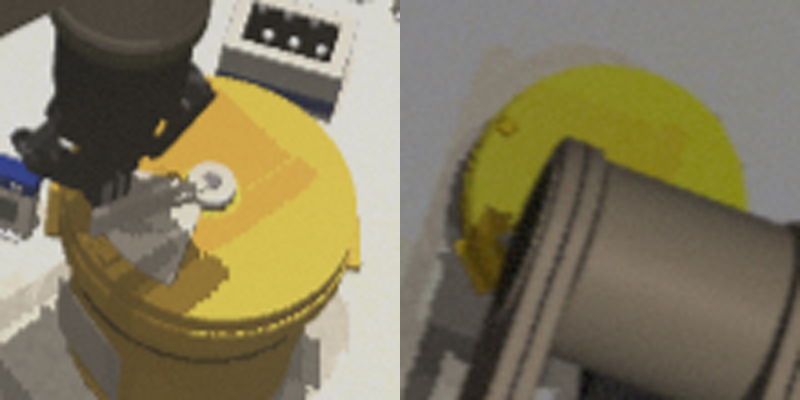

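Run:
```python
from h import *
d=np.load('side3.npy');p=np.load('side3_p.npy'); print(meas(d,p,'side',CT,192))
for a,b,n in((147,151,5),(151,153,4),(153,155,4)):
    s=[*at(CT,a,70,-14.5),223.5,a-90]
    rows(s,[[*at(CT,q,70,-14.5),223.5,q-90] for q in np.linspace(a,b,n)[1:]])
```

```text
{'c': array([ 500. , -186.1]), 'rad': np.float64(84.4), 'n': np.int64(135), 'm': array([ 452.8, -141.8]), 'rm': np.float64(64.8), 'dir': np.float64(139.6), 'pos': np.float64(136.8)}
[[[0,0,-1.0],[-0.0012,-0.0002,0.0],-1],[[0,0,-2.0],[-0.0025,-0.0005,0.0],-1],[[0,0,-3.0],[-0.0037,-0.0007,0.0],-1],[[0,0,-4.0],[-0.0049,-0.0008,0.0],-1]]
end [449.35, -128.89, 223.5, 61.0]
[[[0,0,-0.7],[-0.0008,-0.0002,0.0],-1],[[0,0,-1.3],[-0.0016,-0.0003,0.0],-1],[[0,0,-2.0],[-0.0025,-0.0005,0.0],-1]]
end [447.66, -130.83, 223.5, 63.0]
[[[0,0,-0.7],[-0.0008,-0.0002,0.0],-1],[[0,0,-1.3],[-0.0016,-0.0003,0.0],-1],[[0,0,-2.0],[-0.0025,-0.0005,0.0],-1]]
end [446.13, -132.8, 223.5, 65.0]
```

>>> {"name": "jog_arm", "arguments": {"plan": [[[0,0,-1],[-0.0012,-0.0002,0],-1],[[0,0,-2],[-0.0025,-0.0005,0],-1],[[0,0,-3],[-0.0037,-0.0007,0],-1],[[0,0,-4],[-0.0049,-0.0008,0],-1],[[0,0,-4],[-0.0049,-0.0008,0],-1]]}}

```text
time: 9.43
tool_pos: [449.6, -129.1, 223.5]
tcp_rot: [180.0, 0.0, 61.0]
ft_force: [-1.0, -0.4, 0.2]
finger_gap: 0.2
```

>>> {"name": "jog_arm", "arguments": {"plan": [[[0,0,-0.7],[-0.0008,-0.0002,0],-1],[[0,0,-1.3],[-0.0016,-0.0003,0],-1],[[0,0,-2],[-0.0025,-0.0005,0],-1]]}}

```text
time: 9.8
tool_pos: [448.0, -131.0, 223.5]
tcp_rot: [180.0, -0.0, 63.1]
ft_force: [0.7, 0.3, -0.8]
finger_gap: -0.1
```

Run:
```python
from h import *
p,d=save('side','side4')
print(sense()['ft_force'])
a=cv2.resize(p[200:310,335:445],(600,600),interpolation=cv2.INTER_CUBIC)
cv2.imwrite('pics/c4.png',a)
```

```text
[ 0.87308436  0.52057683 -1.75198142]
```

View pics/c4.png

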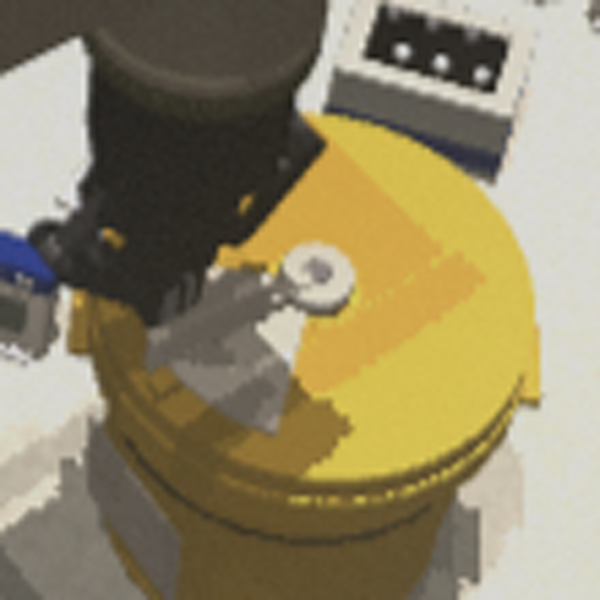

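>>> {"name": "jog_arm", "arguments": {"plan": [[[0,0,-0.5],[-0.0006,-0.0001,0],-1],[[0,0,-1],[-0.0012,-0.0002,0],-1],[[0,0,-1],[-0.0012,-0.0002,0],-1]]}}

```text
time: 10.22
tool_pos: [447.2, -131.7, 223.5]
tcp_rot: [-180.0, -0.0, 64.0]
ft_force: [-0.1, 3.8, 0.3]
finger_gap: -0.2
```

>>> {"name": "jog_arm", "arguments": {"plan": [[[0,0,-0.5],[-0.0006,-0.0001,0],-1],[[0,0,-1],[-0.0012,-0.0002,0],-1],[[0,0,-1],[-0.0012,-0.0002,0],-1]]}}

```text
time: 10.6
tool_pos: [446.4, -132.9, 223.4]
tcp_rot: [-180.0, 0.0, 65.0]
ft_force: [-0.8, 1.9, 0.8]
finger_gap: -0.3
```

>>> {"name": "jog_arm", "arguments": {"plan": [[[0,0,0],[0.006,0,0],-1],[[0,0,0],[0.018,0,0],-1],[[0,0,0],[0.03,0,-0.01],-1],[[0,0,0],[0.03,0,-0.04],-1],[[0,0,0],[0.03,0,-0.0765],-1],[[0,0,0],[0.03,0,-0.0765],-1]]}}

```text
time: 11.35
tool_pos: [461.2, -105.6, 304.5]
tcp_rot: [179.6, -0.0, 65.1]
ft_force: [0.6, -0.3, -0.5]
finger_gap: 0.0
```

Run:
```python
from h import *
p,d=save('side','side5')
s=sense();print(s['ft_force'],s['tool_pos'],s['tcp_rot'])
cv2.imwrite('pics/c5.png',cv2.resize(p[210:320,335:445],(600,600),interpolation=cv2.INTER_CUBIC))
print(meas(d,p,'side',CT,192))
# short plan
st=[*s['tool_pos'],s['tcp_rot'][2]]
tgt=[*at(CS,168.5,70,38),300,78.5]; print(tgt)
```

```text
[ 0.43327569  0.33513372 -0.89432033] [ 460.42902842 -105.41170422  302.29791205] [ 1.79769000e+02 -2.31180678e-02  6.50722036e+01]
{'c': array([ 502.5, -176.3]), 'rad': np.float64(91.7), 'n': np.int64(92), 'm': array([ 450.3, -152.3]), 'rm': np.float64(57.4), 'dir': np.float64(153.3), 'pos': np.float64(155.2)}
[np.float64(427.82928916868843), np.float64(148.2186166336123), 300, 78.5]
```

View pics/c5.png

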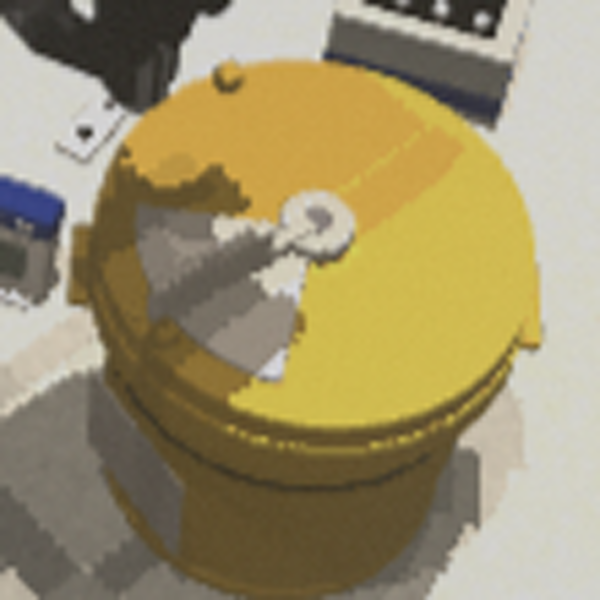

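Run:
```python
from h import *
s=[458.8,-105.6,300,65]
t=[*at(CS,168.5,70,38),300,78.5]
rows(s,lin(s,t,6))
z=127+14.5+17; print(z)
t[2]=z
u=[*at(CS,168.5,70,18),z,78.5]; rows(t,lin(t,u,4))
v=[[*at(CS,p,70,14.5),z,p-90] for p in np.arange(167.5,148,-2)]; rows(u,v)
v=[[*at(CS,p,70,14.5),z,p-90] for p in np.arange(149.5,125,-2)]; rows(v[0],v[1:])
```

```text
[[[0,0,-2.2],[0.0362,-0.0226,0.0],-1],[[0,0,-4.5],[0.0723,-0.0451,0.0],-1],[[0,0,-6.8],[0.1085,-0.0677,0.0],-1],[[0,0,-9.0],[0.1446,-0.0902,0.0],-1],[[0,0,-11.2],[0.1808,-0.1128,0.0],-1],[[0,0,-13.5],[0.2169,-0.1353,0.0],-1]]
end [427.84, 148.16, 300.0, 78.5]
158.5
[[[0,0,0.0],[0.005,-0.0,0.0],-1],[[0,0,0.0],[0.01,-0.0,0.0],-1],[[0,0,0.0],[0.015,0.0,0.0],-1],[[0,0,0.0],[0.02,-0.0,0.0],-1]]
end [431.82, 167.82, 158.5, 78.5]
[[[0,0,1.0],[0.0047,-0.0002,0.0],-1],[[0,0,3.0],[0.0072,-0.0007,0.0],-1],[[0,0,5.0],[0.0097,-0.001,0.0],-1],[[0,0,7.0],[0.0121,-0.0012,0.0],-1],[[0,0,9.0],[0.0146,-0.0014,0.0],-1],[[0,0,11.0],[0.0171,-0.0015,0.0],-1],[[0,0,13.0],[0.0196,-0.0015,0.0],-1],[[0,0,15.0],[0.0221,-0.0014,0.0],-1],[[0,0,17.0],[0.0246,-0.0012,0.0],-1],[[0,0,19.0],[0.0271,-0.0009,0.0],-1]]
end [436.34, 194.55, 158.5, 59.5]
[[[0,0,2.0],[0.0025,-0.0005,0.0],-1],[[0,0,4.0],[0.0049,-0.0008,0.0],-1],[[0,0,6.0],[0.0074,-0.0011,0.0],-1],[[0,0,8.0],[0.0099,-0.0013,0.0],-1],[[0,0,10.0],[0.0124,-0.0015,0.0],-1],[[0,0,12.0],[0.0149,-0.0015,0.0],-1],[[0,0,14.0],[0.0174,-0.0014,0.0],-1],[[0,0,16.0],[0.0199,-0.0013,0.0],-1],[[0,0,18.0],[0.0223,-0.0011,0.0],-1],[[0,0,20.0],[0.0248,-0.0007,0.0],-1],[[0,0,22.0],[0.0273,-0.0003,0.0],-1],[[0,0,24.0],[0.0297,0.0002,0.0],-1]]
end [451.57, 220.02, 158.5, np.float64(35.5)]
```

>>> {"name": "jog_arm", "arguments": {"plan": [[[0,0,-2.2],[0.036,-0.023,0],-1],[[0,0,-4.5],[0.072,-0.045,0],-1],[[0,0,-6.8],[0.108,-0.068,0],-1],[[0,0,-9],[0.145,-0.09,0],-1],[[0,0,-11.2],[0.181,-0.113,0],-1],[[0,0,-13.5],[0.217,-0.1355,0],-1],[[0,0,-13.5],[0.217,-0.1355,0],-1],[[0,0,-13.5],[0.217,-0.1355,0],-1]]}}

```text
time: 12.4
tool_pos: [427.6, 148.1, 299.2]
tcp_rot: [-179.9, 0.1, 78.6]
ft_force: [0.4, 0.7, 0.6]
finger_gap: -0.3
```

>>> {"name": "jog_arm", "arguments": {"plan": [[[0,0,0],[0,0,0.04],-1],[[0,0,0],[0,0,0.08],-1],[[0,0,0],[0,0,0.115],-1],[[0,0,0],[0,0,0.132],-1],[[0,0,0],[0,0,0.1415],-1],[[0,0,0],[0,0,0.1415],-1],[[0,0,0],[0,0,0.1415],-1]]}}

```text
time: 13.28
tool_pos: [428.9, 148.3, 159.9]
tcp_rot: [179.9, -0.0, 78.5]
ft_force: [-0.1, 0.2, 0.5]
finger_gap: -0.0
```

Run:
```python
from h import *
p,d=save('side','side6')
p2,d2=save('top','top6')
s=sense();print(s['ft_force'],s['tool_pos'],s['tcp_rot'],s['joint_pos'])
a=cv2.resize(p[150:280,210:340],(400,400),interpolation=cv2.INTER_CUBIC)
b=cv2.resize(p2[160:260,354:454],(400,400),interpolation=cv2.INTER_CUBIC)
cv2.imwrite('pics/c6.png',np.hstack([a,b]))
print(meas(d2,p2,'top',CT,192))
```

```text
[ 0.64997027 -0.58937187 -0.03267813] [428.76003599 148.43001042 159.75232928] [ 1.79888379e+02 -5.00354753e-02  7.85399547e+01] [ 1.26156751e+01 -1.24949478e+01  1.14017952e+02  1.50508845e-04
  7.83546728e+01  2.40757389e+01]
{'c': array([ 502.9, -175.1]), 'rad': np.float64(91.6), 'n': np.int64(70), 'm': array([ 452.6, -149.9]), 'rm': np.float64(56.2), 'dir': np.float64(154.2), 'pos': np.float64(153.4)}
```

View pics/c6.png

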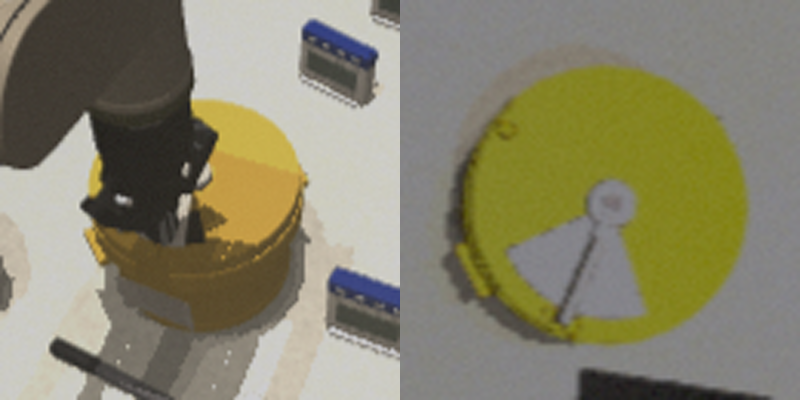

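The tall lid's opening is fully covered: its arm points at ~154° and lies at the lock stop. The bin hasn't shifted by more than 1 mm. Next is the short bin.

>>> {"name": "jog_arm", "arguments": {"plan": [[[0,0,0],[0.005,0,0],-1],[[0,0,0],[0.01,0,0],-1],[[0,0,0],[0.015,0,0],-1],[[0,0,0],[0.018,0,0],-1],[[0,0,0],[0.02,0,0],-1],[[0,0,0],[0.02,0,0],-1]]}}

```text
time: 14.12
tool_pos: [431.9, 167.9, 158.4]
tcp_rot: [-180.0, 0.0, 78.5]
ft_force: [0.3, 0.3, -0.4]
finger_gap: -0.2
```

>>> {"name": "jog_arm", "arguments": {"plan": [[[0,0,0.5],[0.0025,-0.0001,0],-1],[[0,0,1],[0.0047,-0.0002,0],-1],[[0,0,3],[0.0072,-0.0007,0],-1],[[0,0,5],[0.0097,-0.001,0],-1],[[0,0,7],[0.0121,-0.0012,0],-1],[[0,0,9],[0.0146,-0.0014,0],-1],[[0,0,11],[0.0171,-0.0015,0],-1],[[0,0,13],[0.0196,-0.0015,0],-1],[[0,0,15],[0.0221,-0.0014,0],-1],[[0,0,17],[0.0246,-0.0012,0],-1],[[0,0,19],[0.0271,-0.0009,0],-1]]}}

```text
time: 15.5
tool_pos: [436.5, 194.5, 158.5]
tcp_rot: [180.0, 0.0, 59.4]
ft_force: [0.7, -1.1, 0.6]
finger_gap: 0.3
```

Run:
```python
from h import *
p,d=save('side','side7')
s=sense();print(s['ft_force'],s['tool_pos'],s['tcp_rot'])
a=cv2.resize(p[150:280,210:340],(600,600),interpolation=cv2.INTER_CUBIC)
cv2.imwrite('pics/c7.png',a)
```

```text
[ 0.79751597 -0.87234588 -0.73812154] [436.53907264 194.76867126 158.50643645] [1.79994052e+02 1.60039216e-03 5.93481844e+01]
```

View pics/c7.png

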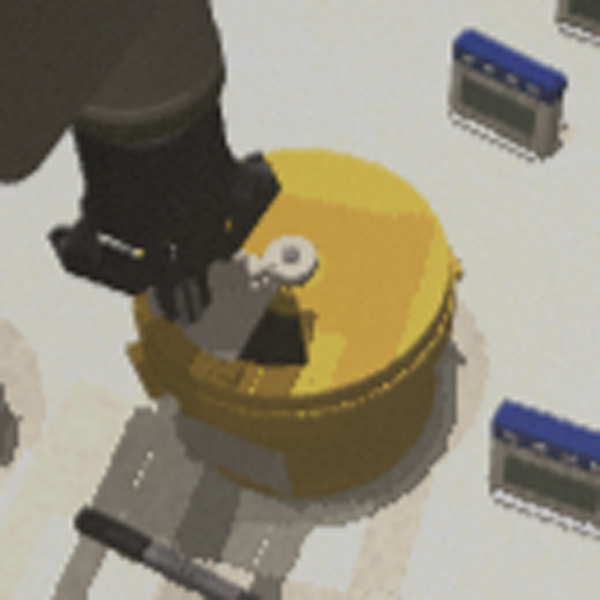

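The short bin's opening is being uncovered (dark area at crop (280,340)) and the bin is still in place. Two more 24° arcs.

>>> {"name": "jog_arm", "arguments": {"plan": [[[0,0,2],[0.0025,-0.0005,0],-1],[[0,0,4],[0.0049,-0.0008,0],-1],[[0,0,6],[0.0074,-0.0011,0],-1],[[0,0,8],[0.0099,-0.0013,0],-1],[[0,0,10],[0.0124,-0.0015,0],-1],[[0,0,12],[0.0149,-0.0015,0],-1],[[0,0,14],[0.0174,-0.0014,0],-1],[[0,0,16],[0.0199,-0.0013,0],-1],[[0,0,18],[0.0223,-0.0011,0],-1],[[0,0,20],[0.0248,-0.0007,0],-1],[[0,0,22],[0.0273,-0.0003,0],-1],[[0,0,24],[0.0297,0.0002,0],-1]]}}

```text
time: 17.05
tool_pos: [451.7, 220.1, 158.5]
tcp_rot: [180.0, 0.0, 35.4]
ft_force: [-0.2, -0.7, 0.8]
finger_gap: 0.3
```

>>> {"name": "jog_arm", "arguments": {"plan": [[[0,0,2],[0.0025,-0.0005,0],-1],[[0,0,4],[0.0049,-0.0008,0],-1],[[0,0,6],[0.0074,-0.0011,0],-1],[[0,0,8],[0.0099,-0.0013,0],-1],[[0,0,10],[0.0124,-0.0015,0],-1],[[0,0,12],[0.0149,-0.0015,0],-1],[[0,0,14],[0.0174,-0.0014,0],-1],[[0,0,16],[0.0199,-0.0013,0],-1],[[0,0,18],[0.0223,-0.0011,0],-1],[[0,0,20],[0.0248,-0.0007,0],-1],[[0,0,22],[0.0273,-0.0003,0],-1],[[0,0,24],[0.0297,0.0002,0],-1]]}}

```text
time: 18.55
tool_pos: [476.1, 237.2, 158.5]
tcp_rot: [-180.0, 0.0, 11.4]
ft_force: [-0.7, -0.8, -0.8]
finger_gap: -0.0
```

Run:
```python
from h import *
p,d=save('side','side8')
p2,d2=save('top','top8')
s=sense();print(s['ft_force'],s['tool_pos'],s['tcp_rot'],s['joint_pos'][5])
a=cv2.resize(p[150:280,210:340],(400,400),interpolation=cv2.INTER_CUBIC)
b=cv2.resize(p2[165:265,229:329],(400,400),interpolation=cv2.INTER_CUBIC)
cv2.imwrite('pics/c8.png',np.hstack([a,b]))
```

```text
[0.16629383 0.07827492 0.39330837] [476.21137759 237.2796992  158.52283814] [-1.79994078e+02 -1.42506869e-02  1.14552722e+01] 99.50495805622215
```

View pics/c8.png

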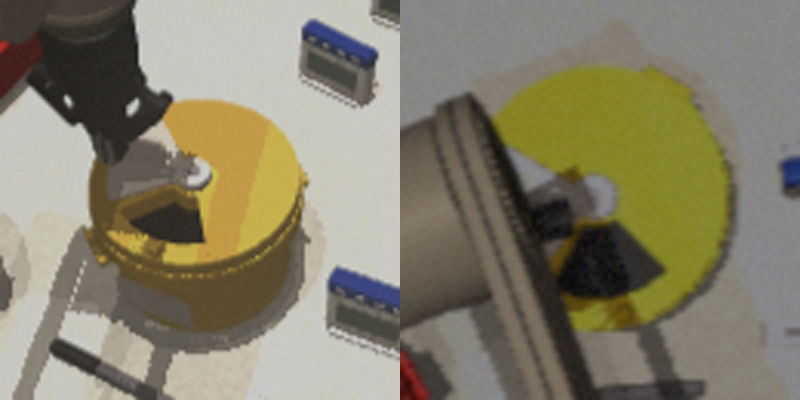

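>>> {"name": "jog_arm", "arguments": {"plan": [[[0,0,1.5],[0.0019,-0.0004,0],-1],[[0,0,3],[0.0037,-0.0007,0],-1],[[0,0,4.5],[0.0056,-0.0009,0],-1],[[0,0,6],[0.0074,-0.0011,0],-1],[[0,0,6],[0.0074,-0.0011,0],-1]]}}

```text
time: 19.27
tool_pos: [483.2, 239.8, 158.5]
tcp_rot: [-180.0, -0.0, 5.5]
ft_force: [0.1, -0.2, 0.1]
finger_gap: 0.3
```

>>> {"name": "jog_arm", "arguments": {"plan": [[[0,0,0.7],[0.0008,-0.0002,0],-1],[[0,0,1.3],[0.0016,-0.0003,0],-1],[[0,0,2],[0.0025,-0.0005,0],-1],[[0,0,2],[0.0025,-0.0005,0],-1]]}}

```text
time: 19.77
tool_pos: [485.5, 240.4, 158.5]
tcp_rot: [180.0, -0.0, 3.5]
ft_force: [-0.2, 0.1, -0.5]
finger_gap: -0.1
```

>>> {"name": "jog_arm", "arguments": {"plan": [[[0,0,0.5],[0.0006,-0.0001,0],-1],[[0,0,1],[0.0012,-0.0002,0],-1],[[0,0,1],[0.0012,-0.0002,0],-1]]}}

```text
time: 20.15
tool_pos: [486.5, 240.8, 158.5]
tcp_rot: [-180.0, 0.0, 2.5]
ft_force: [-0.5, -0.1, 1.0]
finger_gap: -0.3
```

Run:
```python
from h import *
p,d=save('side','side9')
s=sense();print(s['ft_force'],s['tool_pos'],s['tcp_rot'],s['joint_pos'][5])
cv2.imwrite('pics/c9.png',cv2.resize(p[160:270,215:325],(600,600),interpolation=cv2.INTER_CUBIC))
```

```text
[-1.57576893  0.92575917 -0.03148316] [486.51170377 240.79283773 158.4664734 ] [-1.79996403e+02  9.66127817e-03  2.53803433e+00] 108.37678031725866
```

View pics/c9.png

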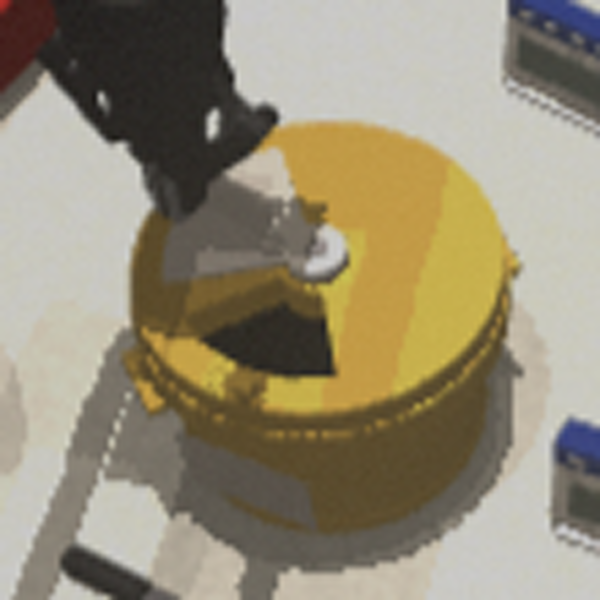

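>>> {"name": "jog_arm", "arguments": {"plan": [[[0,0,0.5],[0.0006,-0.0001,0],-1],[[0,0,1],[0.0012,-0.0002,0],-1],[[0,0,1],[0.0012,-0.0002,0],-1]]}}

```text
time: 20.58
tool_pos: [487.9, 241.0, 158.5]
tcp_rot: [-180.0, -0.0, 1.5]
ft_force: [-1.2, 0.2, -0.4]
finger_gap: -0.1
```

>>> {"name": "jog_arm", "arguments": {"plan": [[[0,0,0.3],[0.0004,-0.0001,0],-1],[[0,0,0.7],[0.0008,-0.0001,0],-1],[[0,0,0.7],[0.0008,-0.0001,0],-1]]}}

```text
time: 20.95
tool_pos: [488.7, 241.1, 158.5]
tcp_rot: [180.0, -0.0, 0.8]
ft_force: [-1.4, 1.0, -0.1]
finger_gap: 0.1
```

>>> {"name": "jog_arm", "arguments": {"plan": [[[0,0,0],[-0.006,0,0],-1],[[0,0,0],[-0.02,0,0],-1],[[0,0,0],[-0.03,0,-0.015],-1],[[0,0,0],[-0.035,0,-0.06],-1],[[0,0,0],[-0.035,0,-0.11],-1],[[0,0,0],[-0.06,0.03,-0.14],-1],[[0,0,0],[-0.06,0.03,-0.14],-1]]}}

```text
time: 21.82
tool_pos: [429.0, 209.8, 302.2]
tcp_rot: [-179.9, -0.3, 0.8]
ft_force: [0.4, 0.2, 0.4]
finger_gap: -0.1
```

Run:
```python
from h import *
p,d=save('side','side10')
p2,d2=save('top','top10')
a=cv2.resize(p[170:270,222:322],(400,400),interpolation=cv2.INTER_CUBIC)
b=cv2.resize(p2[165:265,229:329],(400,400),interpolation=cv2.INTER_CUBIC)
cv2.imwrite('pics/c10.png',np.hstack([a,b]))
print(meas(d,p,'side',CS,127)); print(meas(d2,p2,'top',CS,127));print(sense()['tool_pos'])
```

```text
{'c': array([504. , 170.6]), 'rad': np.float64(91.6), 'n': np.int64(67), 'm': array([502.4, 225.5]), 'rm': np.float64(54.9), 'dir': np.float64(90.6), 'pos': np.float64(91.7)}
{'c': array([511.9, 164.8]), 'rad': np.float64(84.1), 'n': np.int64(35), 'm': array([504.3, 218.3]), 'rm': np.float64(54.0), 'dir': np.float64(89.9), 'pos': np.float64(98.2)}
[428.66760892 210.26741496 298.4301197 ]
```

View pics/c10.png

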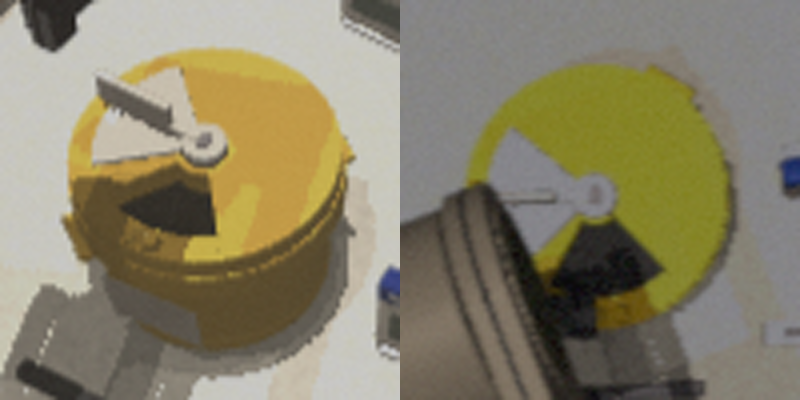

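>>> {"name": "jog_arm", "arguments": {"plan": [[[0,0,0],[-0.01,0.045,0],-1],[[0,0,0],[-0.02,0.09,0],-1],[[0,0,0],[-0.03,0.135,0],-1],[[0,0,0],[-0.03,0.18,0],-1],[[0,0,0],[-0.03,0.18,0],-1],[[0,0,0],[-0.03,0.18,0],-1]]}}

```text
time: 22.68
tool_pos: [401.4, 30.3, 297.2]
tcp_rot: [-180.0, 0.1, 0.8]
ft_force: [-1.2, 0.7, -0.2]
finger_gap: -0.2
```

Run:
```python
from h import *
P=[];D=[]
for i in range(5):
    p2,d2=save('top',f'top11_{i}'); P.append(p2.astype(float)); D.append(d2)
p,d=save('side','side11'); p2=np.mean(P,0).astype(np.uint8)
print(meas(d,p,'side',CS,127),meas(d,p,'side',CT,192))
for q in D[:3]: print(meas(q,p2,'top',CS,127),meas(q,p2,'top',CT,192))
cv2.imwrite('pics/top11.png',p2)
a=cv2.resize(p2[170:260,234:324],(400,400),interpolation=cv2.INTER_CUBIC)
b=cv2.resize(p2[165:255,359:449],(400,400),interpolation=cv2.INTER_CUBIC)
cv2.imwrite('pics/c11.png',np.hstack([a,b]))
a=cv2.resize(p[170:270,222:322],(400,400),interpolation=cv2.INTER_CUBIC);b=cv2.resize(p[210:320,335:445],(400,400),interpolation=cv2.INTER_CUBIC)
cv2.imwrite('pics/c11s.png',np.hstack([a,b]))
```

```text
{'c': array([488.3, 171.1]), 'rad': np.float64(78.4), 'n': np.int64(60), 'm': array([502.6, 224.2]), 'rm': np.float64(55.0), 'dir': np.float64(91.1), 'pos': np.float64(74.9)} {'c': array([ 502.3, -176.4]), 'rad': np.float64(91.6), 'n': np.int64(96), 'm': array([ 449.8, -152.1]), 'rm': np.float64(57.9), 'dir': np.float64(153.2), 'pos': np.float64(155.2)}
{'c': array([505.5, 172.3]), 'rad': np.float64(90.8), 'n': np.int64(58), 'm': array([504.3, 229.1]), 'rm': np.float64(56.8), 'dir': np.float64(90.5), 'pos': np.float64(91.3)} {'c': array([ 502.9, -175.1]), 'rad': np.float64(91.7), 'n': np.int64(69), 'm': array([ 452. , -149.6]), 'rm': np.float64(56.9), 'dir': np.float64(153.7), 'pos': np.float64(153.4)}
{'c': array([505.5, 172.5]), 'rad': np.float64(90.7), 'n': np.int64(59), 'm': array([504.2, 227.9]), 'rm': np.float64(55.4), 'dir': np.float64(90.1), 'pos': np.float64(91.3)} {'c': array([ 502.9, -175.1]), 'rad': np.float64(91.6), 'n': np.int64(68), 'm': array([ 452.3, -149.7]), 'rm': np.float64(56.6), 'dir': np.float64(153.6), 'pos': np.float64(153.3)}
{'c': array([505.7, 172.6]), 'rad': np.float64(90.7), 'n': np.int64(58), 'm': array([504.3, 229.1]), 'rm': np.float64(56.5), 'dir': np.float64(90.5), 'pos': np.float64(91.5)} {'c': array([ 502.9, -175.2]), 'rad': np.float64(91.7), 'n': np.int64(68), 'm': array([ 453. , -150.2]), 'rm': np.float64(55.8), 'dir': np.float64(154.3), 'pos': np.float64(153.4)}
```

View pics/c11.png

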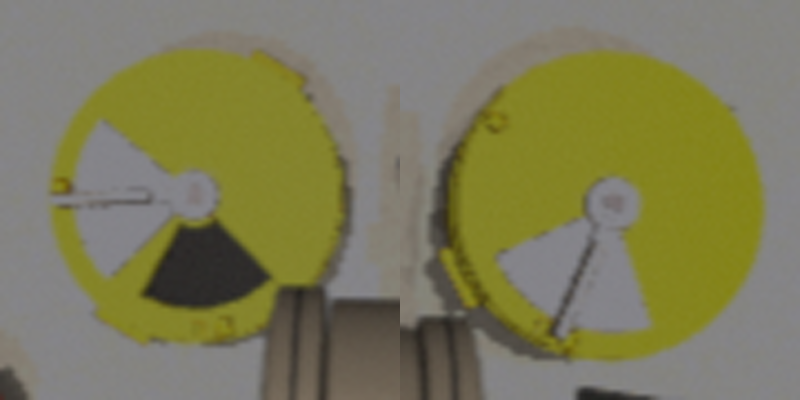

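View pics/c11s.png

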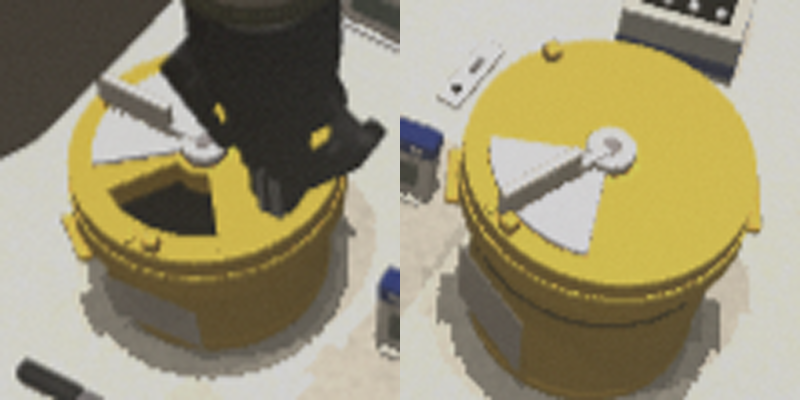

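View pics/top11.png

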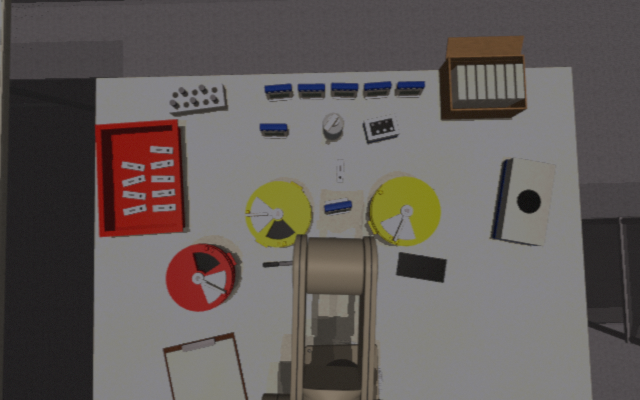

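```bash
python3 -c "
from bench import *
print(hand_in())"
```

```text
the job is handed in; nothing more can be done
None
```

I turned the tall bin's shutter counter-clockwise over its opening to the lock stop. Then I turned the short bin's shutter clockwise back to its open stop, and handed the job in at about 23 s. Both were pushed with the closed fingertip about 14 mm above the lid.

**Tall bin:** The opening is fully covered. The arm points at about 154°, next to the lock stop, against my estimate of about 153° for the bin's front. The push force rose to 3.8 N at the stop. The bin's centre moved by 1 mm or less.

**Short bin:** The opening is fully clear. The arm lies against the open stop at about 90.5–91.5°, against the 91–92° I expected. The bin shifted by about 1 mm or less in the clean views.

**Checks that were unclear or disagreed:**
- The force at the short bin's stop rose only to about 1.4–1.7 N, with roughly 0.7 N of noise. That it reached the stop therefore rests mainly on the pictures.
- Two centre readings of the short bin were well off, one by about 10 mm and one by about 15 mm. I put these down to the arm blocking part of the view and ignored them.

In the last pictures the other items look where they were, though I did not measure them and the arm hid part of the table in the top view. The gripper was raised clear of everything at hand-in.

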